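# Load the kiln shelf with the graduated vases, shortest by the cones

### The arm

A 7-joint arm with a two-finger parallel gripper is mounted at the origin on the work surface. World frame = base frame: x ahead of the robot, y to its left, z up, the work surface at z = 0. Lengths are in m, angles in rad, forces in N, time in s.
With the tool pointing down it reaches from about 0.4 to 0.85 m from the base axis. Payload 4.5 kg.
Tool frame: the origin (TCP) lies between the finger pads; the fingertips stand 11 mm ahead of it and the grasp point (between the pads) lies 8 mm behind it; z points along the fingers, y is the line along which they close (so a half turn about z gives the same grasp; the last joint's range is limited). The gripper opens to 88 mm and grips with 3 to 60 N. Pads are 18 mm wide; open, the fingers measure 123 mm over their backs; the gripper's body (75 mm by 187 mm) begins 45 mm behind the grasp point.
Start: joints at [1.326, 0.689, -0.195, 1.565, 0.157, 0.902, -0.215], TCP at [0.172, -0.601, 0.227] pointing down, gripper open.
Joint ranges: [-3.01, 3.01], [-0.46, 2.08], [-1.47, 1.51], [0.13, 2.56], [-1, 4.14], [0.04, 2.09], [-2.66, 2.66]. Speed limits (rad/s): [2.57, 2.57, 3.14, 3.14, 3.14, 3.14, 3.14].

### API

Orientations are given as a unit quaternion [w, x, y, z].
In Python, from plant import env, eyes gives the robot as it stands.
- The arm moves only by the tool play_rows, never from a script. Its argument "plan" is a list of rows, each a list of 3 entries, a list of its own where there are three numbers: the opening, from 0 (shut) to 1 (fully open), then the shift along the world's x, y, z as a fraction of full scale, then the turn, a rotation vector about the world's x, y, z as a fraction of full scale. In form: [[jaw, [tx, ty, tz], [wx, wy, wz]], ...]. A call has 1 to 20 rows; each row is the pose to reach, as a shift and turn from the pose commanded when the call began; what a row does not reach only later rows make up. Full scale, the value 1, is 100 cm for a shift and 45 degrees for a turn. A row lasts 1/8 s, in which the tool goes at most 62.5 mm and 10.7 degrees, less where a joint would pass 70% of its speed; a pose out of reach is approached as far as the arm can. A call with a number of a shift or a turn outside -1 to 1 is refused whole. A call with a gripper value outside its range is refused whole. The fingers move at their own pace and stop on an object; "newtons" is the grip in N (left out, the last holds). Time passes only in rows, so rows that repeat a pose let the fingers close. It gives the time, the measured TCP pose, the force, the opening and the grip force at its end, in the units of the state.
- env.state(): the state, without advancing time (a new reading comes with each control period).
- eyes.snapshot(name): name is "scene" or "top" or "wrist"; returns a dict with "img" (400x640x3 uint8, red, green, blue), "z_map" (400x640 float32, m along the optical axis (not along the pixel's ray), 0 where there is no reading), "K" (3x3 intrinsics, pixels), "distortion" ([k1, k2, p1, p2, k3] as OpenCV has them; the pictures are not rectified), "eye" and "attitude" of the camera in the world; the wrist camera has in their place "tool_from_camera" (4x4, takes a point from camera to tool coordinates, whose origin is the TCP and whose axes are the flange's). Camera axes: x right, y down, z forward; pixel columns grow to the right and rows downward; lengths in m; the calibration is good to about 2 mm. A picture is of the moment at which its call begins: read the wrist's pose just before it.
- env.hand_in(): hands the job in; it is judged then, once.
The state is a dict: "time_s": time; "joints": joint angles; "joint_vel": joint speeds; "joint_torque": joint torques, N m; "ee_pos": TCP position; "tcp_rot": TCP orientation; "contact_force": force on the tool from outside, world axes, zero at the start; "ft_torque": the same for the moment, N m; "opening": finger opening in m; "gripper_force": force on a finger pad.
Only numpy, scipy, OpenCV 4.12 (cv2) and the standard library are available. Lean on these libraries where they do the work, as an engineer would, in place of code of your own. Each camera call takes 0.05 s, during which the arm holds its last target. There are 200 camera calls.

### The job

Load the kiln shelf: stand the four glazed vases upright in the middle of the four white cookies, one on each, in order of height, with the shortest next to the cone pack (so that the cones stay in view) and the tallest at the test-tile end. Set each vase down without dropping it or knocking one over, and leave the cone pack and the test tile where they stand.

Things in the scene. Friction and masses are not known exactly. Their poses are not given: they have to be found in the camera images.
- vase_a: smallest of the four matching bottle vases: 68 mm tall, bare orange-clay foot of 30 mm diameter, grey-green glaze above, belly at most 47 mm across at 24 mm up, shoulder narrowing to a straight upright neck 24 mm in diameter from 36 mm above the foot up to the open dark mouth at 68 mm. Starts upright on the bench (z = 0). About 97 g, up to 40 percent more or 30 percent less. Origin: centre of the foot's underside, z up the vase's axis
- vase_b: second smallest of the four matching bottle vases: 92 mm tall, bare orange-clay foot of 34 mm diameter, grey-green glaze above, belly at most 53 mm across at 33 mm up, shoulder narrowing to a straight upright neck 28 mm in diameter from 60 mm above the foot up to the open dark mouth at 92 mm. Starts upright on the bench (z = 0). About 124 g, up to 40 percent more or 30 percent less. Origin: centre of the foot's underside, z up the vase's axis
- vase_c: second largest of the four matching bottle vases: 116 mm tall, bare orange-clay foot of 38 mm diameter, grey-green glaze above, belly at most 60 mm across at 42 mm up, shoulder narrowing to a straight upright neck 31 mm in diameter from 84 mm above the foot up to the open dark mouth at 116 mm. Starts upright on the bench (z = 0). About 163 g, up to 40 percent more or 30 percent less. Origin: centre of the foot's underside, z up the vase's axis
- vase_d: largest of the four matching bottle vases: 140 mm tall, bare orange-clay foot of 43 mm diameter, grey-green glaze above, belly at most 67 mm across at 50 mm up, shoulder narrowing to a straight upright neck 35 mm in diameter from 108 mm above the foot up to the open dark mouth at 140 mm. Starts upright on the bench (z = 0). About 216 g, up to 40 percent more or 30 percent less. Origin: centre of the foot's underside, z up the vase's axis
- cookie_1: first, counted from the row's right-hand (-y) end, of four identical white round kiln cookies (discs 66 mm in diameter, 8 mm thick) in a row about 80 mm apart on the buff kiln shelf. Fixed. Origin: centre of the underside, on the shelf's top, which lies 42 mm above the bench; the disc's top is 8 mm above the origin. The y axis runs along the row towards the left-hand end, x across the shelf away from the robot
- cookie_2: second, counted from the row's right-hand (-y) end, of four identical white round kiln cookies (discs 66 mm in diameter, 8 mm thick) in a row about 80 mm apart on the buff kiln shelf. Fixed. Origin: centre of the underside, on the shelf's top, which lies 42 mm above the bench; the disc's top is 8 mm above the origin. The y axis runs along the row towards the left-hand end, x across the shelf away from the robot
- cookie_3: third, counted from the row's right-hand (-y) end, of four identical white round kiln cookies (discs 66 mm in diameter, 8 mm thick) in a row about 80 mm apart on the buff kiln shelf. Fixed. Origin: centre of the underside, on the shelf's top, which lies 42 mm above the bench; the disc's top is 8 mm above the origin. The y axis runs along the row towards the left-hand end, x across the shelf away from the robot
- cookie_4: last, counted from the row's right-hand (-y) end, of four identical white round kiln cookies (discs 66 mm in diameter, 8 mm thick) in a row about 80 mm apart on the buff kiln shelf. Fixed. Origin: centre of the underside, on the shelf's top, which lies 42 mm above the bench; the disc's top is 8 mm above the origin. The y axis runs along the row towards the left-hand end, x across the shelf away from the robot
- cone_pack: three slim pale pyrometric cones (one cream, one pink, one grey) standing in a brown clay strip, loose, at one end of the row on the kiln shelf, about 87 mm beyond the end cookie's centre; either end. Strip 74 mm across the shelf, 26 mm along the row, 14 mm high; cone tips 66 mm above the shelf. Origin: centre of the underside
- test_tile: L-shaped bare-clay glaze test tile dipped in yellow glaze, loose, standing on the kiln shelf at the end of the row opposite the cone pack; foot 34 mm across the shelf by 44 mm along the row, 66 mm high. Origin: centre of the underside. Other clutter: pieces under 30 mm high lie between and before the vases; a glaze jar 75 mm and a bowl 50 mm high stand beyond the shelf's ends; equipment to 250 mm high stands at the back and sides, clear of the work
Mind the look-alikes: they are no part of the job. What is shaped like the vase_d but purple or red is not meant. Leave any blue look-alike of the vase_b alone.

How it is judged:
At the end, for the whole second after the job is handed in: Each vase stands upright (within 0.1 rad) and at rest on top of its own cookie, its axis within 12 mm of the cookie's centre, in order of height from the shortest on the cookie nearest the cone pack to the tallest on the cookie nearest the test tile (((horizontal distance between cone_pack and cookie_1 below 0.15 m and horizontal distance between vase_a and cookie_1 below 0.012 m and z of vase_a in the frame of cookie_1 between 0.005 and 0.012 m and horizontal distance between vase_b and cookie_2 below 0.012 m and z of vase_b in the frame of cookie_2 between 0.005 and 0.012 m and horizontal distance between vase_c and cookie_3 below 0.012 m and z of vase_c in the frame of cookie_3 between 0.005 and 0.012 m and horizontal distance between vase_d and cookie_4 below 0.012 m and z of vase_d in the frame of cookie_4 between 0.005 and 0.012 m) or (horizontal distance between cone_pack and cookie_4 below 0.15 m and horizontal distance between vase_a and cookie_4 below 0.012 m and z of vase_a in the frame of cookie_4 between 0.005 and 0.012 m and horizontal distance between vase_b and cookie_3 below 0.012 m and z of vase_b in the frame of cookie_3 between 0.005 and 0.012 m and horizontal distance between vase_c and cookie_2 below 0.012 m and z of vase_c in the frame of cookie_2 between 0.005 and 0.012 m and horizontal distance between vase_d and cookie_1 below 0.012 m and z of vase_d in the frame of cookie_1 between 0.005 and 0.012 m)) and angle between each of vase_a, vase_b, vase_c, vase_d's own z axis and vertical below 0.1 rad and linear speed of each of vase_a, vase_b, vase_c, vase_d below 0.02 m/s and angular speed of each of vase_a, vase_b, vase_c, vase_d below 0.2 rad/s); the robot touches nothing.
It fails at once if a vase is knocked over (angle between any of vase_a, vase_b, vase_c, vase_d's own z axis and vertical above 1 rad).
It fails at once if a vase is dropped: moving faster than 0.7 m/s out of the fingers (a fall of about 25 mm) ((linear speed of vase_a above 0.7 m/s and contact force between the fingers and vase_a below 0.05 N) or (linear speed of vase_b above 0.7 m/s and contact force between the fingers and vase_b below 0.05 N) or (linear speed of vase_c above 0.7 m/s and contact force between the fingers and vase_c below 0.05 N) or (linear speed of vase_d above 0.7 m/s and contact force between the fingers and vase_d below 0.05 N)).
It fails at once if the cone pack or the test tile is pushed more than 12 mm from its place (distance of any of cone_pack, test_tile from where it was at the start of the episode above 0.012 m).
It also fails if it takes over 106 s, if anything falls off the work surface, if the arm or the gripper's body presses on something with over 40 N, if the wrist force passes 120 N, or if a joint passes its speed limit or range.

## Working session

There is one attempt and no reset: what is moved stays moved. The work goes in short steps, Python scripts to look and compute and a tool call to move; the robot and the scene stay as the last step left them, time stands still between calls to the robot, and variables do not carry over. Pictures are saved under pics/ and viewed, at most 14 in all, crops included, and the job is handed in when it is done.

Besides the shell and the picture viewer there is one more tool, called after ">>>" in YAML: its name, and indented under it one key for each argument. play_rows: Moves the arm, as the interface text tells. Its arguments: {"type":"object","properties":{"plan":{"type":"array"},"newtons":{"type":"number"}},"required":["plan"]}

```bash
mkdir -p pics
cat > h.py <<'E'
import numpy as np, cv2
from plant import env, eyes
from scipy.spatial.transform import Rotation as R
def rot(a):
    a=np.array(a,float)
    return a if a.shape==(3,3) else R.from_quat(a[[1,2,3,0]]).as_matrix()
def cloud(s):
    h,w=s["z_map"].shape
    u,v=np.meshgrid(np.arange(w),np.arange(h))
    p=cv2.undistortPoints(np.stack([u,v],-1).reshape(-1,1,2).astype(float),s["K"],np.array(s["distortion"])).reshape(h,w,2)
    z=s["z_map"][...,None]
    P=np.concatenate([p*z,z],-1)
    W=P@rot(s["attitude"]).T+np.array(s["eye"])
    W[s["z_map"]<=0]=np.nan
    return W
E
python3 - <<'E'
from h import *
import pickle
print(env.state())
for n in ("scene","top"):
    s=eyes.snapshot(n); cv2.imwrite(f"pics/{n}0.png",s["img"][...,::-1]); pickle.dump(s,open(n+".pkl","wb"))
    print(n,s["K"],s["distortion"],s["eye"],s["attitude"])
E
```

```text
{'time_s': 0.0, 'joints': array([ 1.32578135,  0.68999164, -0.19452037,  1.5663203 ,  0.1573029 ,
        0.90250377, -0.21510653]), 'joint_vel': array([-0.00254947,  0.00024803, -0.00034616, -0.00214957,  0.00056185,
        0.00075706,  0.00087637]), 'joint_torque': array([ 2.16493127e-04, -5.27563512e+01, -1.26640566e+00, -1.53428507e+01,
       -5.25018037e-02,  6.60380727e-03,  1.88407257e-04]), 'ee_pos': array([ 0.17178639, -0.60025707,  0.22651176]), 'tcp_rot': array([-8.95106027e-04,  9.90292412e-01,  1.38996765e-01, -1.91330001e-04]), 'contact_force': array([0.29809565, 0.01099184, 0.10723512]), 'ft_torque': array([-0.02669447, -0.08467907,  0.00841301]), 'gripper_force': 0.0, 'opening': 0.08786189259647662}
scene [[368.17275566   0.         318.4477399 ]
 [  0.         368.17275566 205.68544014]
 [  0.           0.           1.        ]] [-0.04502833  0.          0.          0.          0.        ] [1.22050211 0.15807864 0.6151842 ] [-0.26993551  0.57009016  0.69687481 -0.34131736]
top [[480.19334109   0.         321.62973917]
 [  0.         480.19334109 205.41098177]
 [  0.           0.           1.        ]] [-0.11111  0.       0.       0.       0.     ] [0.38311505 0.01774033 1.2239258 ] [ 0.04063256 -0.70332611  0.70759509 -0.05468602]
```

View pics/scene0.png

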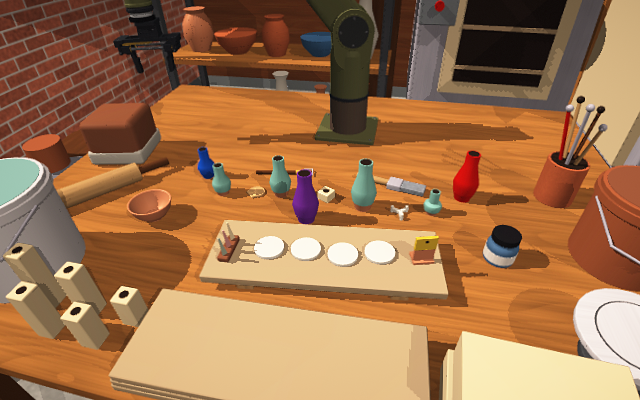

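View pics/top0.png

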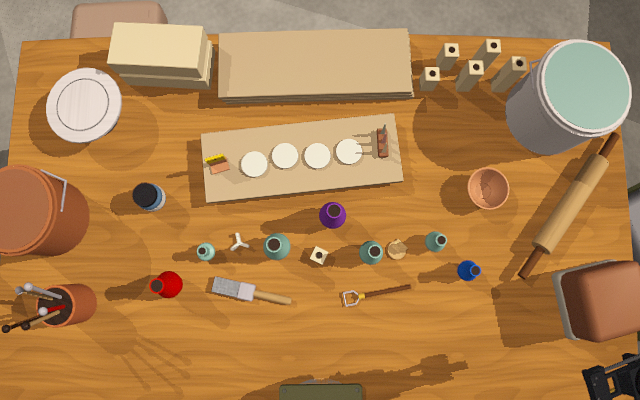

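Scene view: the cone pack is at (228,247), the -y end, and the tile is at (425,248). The green vases are at (220,180), (280,175), (365,183) and (432,202).

Candidates in the top view:
- Green: (205,252) should be a, (277,246) d, (372,252) c and (436,242) b.
- Look-alikes to leave alone: purple (332,215), red (165,285), blue (468,270).

Next I'll measure heights, positions and cookies.

Run:
```python
from h import *
import pickle
S={n:pickle.load(open(n+".pkl","rb")) for n in("top","scene")}
C={n:cloud(S[n]) for n in S}
H={n:cv2.cvtColor(S[n]["img"],cv2.COLOR_RGB2HSV) for n in S}
for n in S:
    W,h=C[n],H[n]
    m=((h[...,0]>65)&(h[...,0]<100)&(h[...,1]>40)&(W[...,0]<.62)&(W[...,0]>.2)&(abs(W[...,1])<.5)&(W[...,2]>.005)&(W[...,2]<.2)).astype(np.uint8)
    k,L,st,_=cv2.connectedComponentsWithStats(m)
    for i in range(1,k):
        if st[i,4]<40: continue
        P=W[L==i]; zt=np.percentile(P[:,2],98); T=P[P[:,2]>zt-.012]
        print(n,"green",st[i],"ztop %.3f"%zt,"mid",((T.min(0)+T.max(0))/2).round(4)[:2],"xr",T[:,0].min().round(3),T[:,0].max().round(3),"yr",T[:,1].min().round(3),T[:,1].max().round(3))
    m=((h[...,1]<45)&(h[...,2]>190)&(W[...,2]>.035)&(W[...,2]<.065)&(W[...,0]>.45)&(W[...,0]<.8)).astype(np.uint8)
    k,L,st,_=cv2.connectedComponentsWithStats(m)
    for i in range(1,k):
        if st[i,4]<150: continue
        P=W[L==i]; e=cv2.minEnclosingCircle(P[:,:2].astype(np.float32))
        print(n,"cookie",st[i],np.round(e[0],4),round(e[1],4),np.median(P,0).round(4), P[:,:2].mean(0).round(4))
W=C["top"]
for nm,(u,v) in dict(purple=(332,215),red=(165,285),blue=(468,270)).items():
    P=W[v-15:v+16,u-15:u+16].reshape(-1,3); P=P[P[:,2]>.03]; print(nm,P.mean(0).round(3),P[:,2].max().round(3))
for nm,(u,v,r) in dict(tile=(215,162,14),cone=(382,142,16),tripod=(238,242,12),cube=(318,255,10),ring=(397,250,11)).items():
    P=W[v-r:v+r+1,u-r:u+r+1].reshape(-1,3); P=P[P[:,2]>(.052 if nm in("tile","cone") else .008)]; print(nm,P.min(0).round(3),P.max(0).round(3))
# shelf edges
Q=W[(abs(W[...,2]-.042)<.004)&(W[...,0]>.45)&(W[...,0]<.8)&(abs(W[...,1])<.4)]
print("shelf",Q.min(0).round(3),Q.max(0).round(3),cv2.minAreaRect(Q[:,:2].astype(np.float32)))
t=S["top"]["img"]; s=S["scene"]["img"]
a=cv2.resize(t[200:300,180:500],None,fx=2.5,fy=2.5); b=cv2.resize(s[140:270,180:500],None,fx=2.5,fy=2.5)
cv2.imwrite("pics/crop1.png",np.vstack([a,b])[...,::-1])
```

```text
top green [264 233  26  26 394] ztop 0.142 mid [0.442  0.1051] xr 0.425 0.459 yr 0.088 0.122
top green [426 232  21  19 240] ztop 0.095 mid [ 0.4511 -0.2882] xr 0.438 0.464 yr -0.302 -0.274
top green [359 241  24  23 311] ztop 0.119 mid [ 0.4256 -0.1261] xr 0.411 0.441 yr -0.142 -0.111
top green [197 243  18  18 168] ztop 0.070 mid [0.4319 0.2837] xr 0.421 0.443 yr 0.272 0.295
top cookie [336 139  26  25 493] [ 0.6812 -0.076 ] 0.0337 [ 0.6806 -0.0739  0.0501] [ 0.6802 -0.0743]
top cookie [272 143  26  25 517] [0.67   0.0852] 0.0328 [0.6703 0.0848 0.0499] [0.6698 0.0856]
top cookie [305 143  26  25 507] [0.6697 0.0037] 0.0329 [0.6695 0.0044 0.05  ] [0.6692 0.0042]
top cookie [241 151  26  26 522] [0.6487 0.1623] 0.033 [0.6481 0.1621 0.0498] [0.6485 0.1625]
scene green [270 157  21  36 509] ztop 0.117 mid [ 0.434  -0.1222] xr 0.422 0.446 yr -0.137 -0.107
scene green [351 160  25  46 775] ztop 0.140 mid [0.4502 0.1077] xr 0.438 0.463 yr 0.092 0.124
scene green [212 164  18  29 345] ztop 0.092 mid [ 0.4605 -0.2854] xr 0.449 0.472 yr -0.298 -0.273
scene green [424 191  17  23 259] ztop 0.
[... 244 characters left out ...]
34 0.0073]
scene cookie [365 241  30  22 519] [0.6518 0.1653] 0.0332 [0.6531 0.1647 0.0503] [0.6528 0.1648]
scene cookie [328 243  30  22 529] [0.6727 0.0881] 0.0329 [0.674  0.0882 0.0504] [0.674  0.0882]
purple [ 0.513 -0.03   0.098] 0.148
red [0.352 0.358 0.098] 0.146
blue [ 0.379 -0.363  0.063] 0.1
tile [0.63  0.229 0.052] [0.663 0.276 0.112]
cone [ 0.666 -0.174  0.052] [ 0.739 -0.147  0.108]
tripod [0.435 0.179 0.008] [0.478 0.222 0.021]
cube [ 0.399 -0.019  0.01 ] [0.444 0.023 0.031]
ring [ 0.412 -0.218  0.008] [ 0.461 -0.174  0.012]
shelf [ 0.451 -0.399  0.038] [0.784 0.4   0.046] ((0.6461135149002075, -0.010114341974258423), (0.7711687684059143, 0.3387346863746643), 78.21619415283203)
```

View pics/crop1.png

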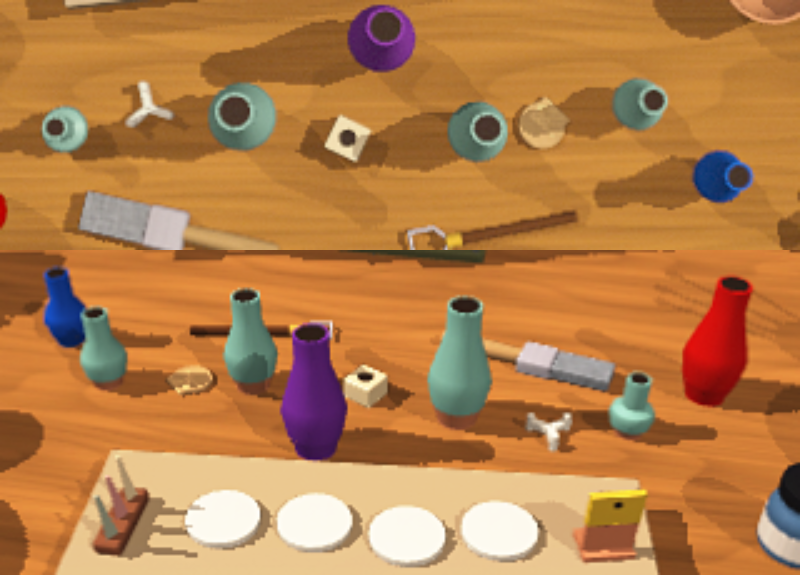

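Heights match the descriptions (0.142, 0.095, 0.119 and 0.070 at 277, 436, 372 and 205), and the cookie radius is 33 mm at z = 0.050. So a goes to cookie_1, b to cookie_2, c to cookie_3 and d to cookie_4. I'll close the fingers along x and start with b. The crop confirms the colours.

>>> play_rows:
  plan:
    - [1,[0.03,0.03,0.03],[0,0,0.2]]
    - [1,[0.06,0.07,0.05],[0,0,0.4]]
    - [1,[0.1,0.11,0.07],[0,0,0.6]]
    - [1,[0.14,0.16,0.07],[0,0,0.8]]
    - [1,[0.18,0.2,0.07],[0,0,1]]
    - [1,[0.18,0.2,0.07],[0,0,1]]
    - [1,[0.18,0.2,0.07],[0,0,1]]

```text
time_s: 0.98
ee_pos: [0.3513, -0.4013, 0.297]
tcp_rot: [-0.0, 0.862, 0.507, -0.001]
contact_force: [-0.2, -0.9, -1.3]
opening: 0.0885
gripper_force: 0.0
```

>>> play_rows:
  plan:
    - [1,[0.03,0.04,0],[0,0,0.2]]
    - [1,[0.06,0.08,0],[0,0,0.4]]
    - [1,[0.1,0.112,0],[0,0,0.645]]
    - [1,[0.1,0.112,0],[0,0,0.645]]
    - [1,[0.1,0.112,0],[0,0,0.645]]
    - [1,[0.1,0.112,0],[0,0,0.645]]

```text
time_s: 1.72
ee_pos: [0.4504, -0.291, 0.297]
tcp_rot: [-0.0, 0.709, 0.705, -0.001]
contact_force: [0.4, 0.9, 0.8]
opening: 0.0882
gripper_force: 0.0
```

```bash
cat >> h.py <<'E'
def wcloud(s,st):
    T=np.array(s["tool_from_camera"]); A=rot(st["tcp_rot"])
    s=dict(s); s["attitude"]=A@T[:3,:3]; s["eye"]=A@T[:3,3]+st["ee_pos"]
    return cloud(s)
E
python3 - <<'E'
from h import *
st=env.state(); s=eyes.snapshot("wrist"); W=wcloud(s,st)
print(st["time_s"],st["ee_pos"].round(4),rot(st["tcp_rot"]).round(3).tolist(),st["joints"].round(2))
cv2.imwrite("pics/w1.png",s["img"][...,::-1])
h=cv2.cvtColor(s["img"],cv2.COLOR_RGB2HSV)
m=((h[...,0]>65)&(h[...,0]<100)&(h[...,1]>40)&(W[...,2]>.005)).astype(np.uint8)
k,L,t,_=cv2.connectedComponentsWithStats(m)
for i in range(1,k):
    if t[i,4]<200: continue
    P=W[L==i]; zt=np.percentile(P[:,2],98); T=P[P[:,2]>zt-.010]
    e=cv2.minEnclosingCircle(T[:,:2].astype(np.float32)); print(t[i],zt.round(3),np.round(e[0],4),e[1],T.min(0).round(4),T.max(0).round(4))
E
```

```text
1.725 [ 0.4504 -0.291   0.297 ] [[0.005, 1.0, -0.001], [1.0, -0.005, -0.001], [-0.001, -0.001, -1.0]] [ 0.85  0.53 -0.58  1.73  0.34  0.99  0.13]
[ 274    0   51   40 1478] 0.114 [ 0.4271 -0.1327] 0.01398452278226614 [ 0.4132 -0.1422  0.105 ] [ 0.4409 -0.1321  0.117 ]
[304 139  39  37 731] 0.092 [ 0.4532 -0.2896] 0.013737047091126442 [ 0.4397 -0.2955  0.0816] [ 0.4664 -0.2761  0.0938]
```

View pics/w1.png

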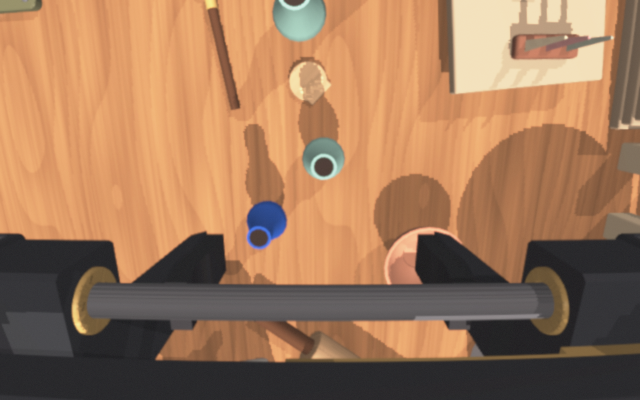

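The wrist view shows b at (323,160), blue at (265,225) off to the side, and c at the top. Wrist and top positions agree to about 2 mm. Descending on b.

>>> play_rows:
  newtons: 20
  plan:
    - [1,[0.002,0.002,-0.04],[0,0,0]]
    - [1,[0.002,0.002,-0.09],[0,0,0]]
    - [1,[0.002,0.002,-0.14],[0,0,0]]
    - [1,[0.002,0.002,-0.18],[0,0,0]]
    - [1,[0.002,0.002,-0.205],[0,0,0]]
    - [1,[0.002,0.002,-0.22],[0,0,0]]
    - [1,[0.002,0.002,-0.225],[0,0,0]]
    - [1,[0.002,0.002,-0.225],[0,0,0]]
    - [0.5,[0.002,0.002,-0.225],[0,0,0]]
    - [0.2,[0.002,0.002,-0.225],[0,0,0]]
    - [0,[0.002,0.002,-0.225],[0,0,0]]
    - [0,[0.002,0.002,-0.225],[0,0,0]]
    - [0,[0.002,0.002,-0.225],[0,0,0]]
    - [0,[0.002,0.002,-0.225],[0,0,0]]
    - [0,[0.002,0.002,-0.225],[0,0,0]]
    - [0,[0.002,0.002,-0.225],[0,0,0]]

```text
time_s: 3.78
ee_pos: [0.454, -0.2869, 0.0723]
tcp_rot: [-0.0, 0.707, 0.707, 0.0]
contact_force: [0.2, -0.7, 0.1]
opening: 0.0263
gripper_force: 20.0
```

>>> play_rows:
  plan:
    - [0,[0,0,0.01],[0,0,0]]
    - [0,[0,0,0.03],[0,0,0]]
    - [0,[0,0,0.06],[0,0,0]]
    - [0,[0,0,0.095],[0,0,0]]
    - [0,[0.01,0.014,0.125],[0,0,0]]
    - [0,[0.03,0.041,0.13],[0,0,0]]
    - [0,[0.055,0.075,0.13],[0,0,0]]
    - [0,[0.08,0.109,0.13],[0,0,0]]
    - [0,[0.107,0.145,0.13],[0,0,0]]
    - [0,[0.134,0.182,0.13],[0,0,0]]
    - [0,[0.16,0.217,0.13],[0,0,0]]
    - [0,[0.185,0.25,0.13],[0,0,0]]
    - [0,[0.203,0.275,0.13],[0,0,0]]
    - [0,[0.213,0.288,0.13],[0,0,0]]
    - [0,[0.217,0.293,0.13],[0,0,0]]
    - [0,[0.217,0.293,0.115],[0,0,0]]
    - [0,[0.217,0.293,0.09],[0,0,0]]
    - [0,[0.217,0.293,0.07],[0,0,0]]
    - [0,[0.217,0.293,0.06],[0,0,0]]
    - [0,[0.217,0.293,0.06],[0,0,0]]

```text
time_s: 6.28
ee_pos: [0.6704, 0.0056, 0.1315]
tcp_rot: [-0.0, 0.707, 0.707, -0.001]
contact_force: [0.4, -1.1, -1.2]
opening: 0.0265
gripper_force: 20.0
```

Run:
```python
from h import *
s=eyes.snapshot("scene"); st=env.state(); print(st["ee_pos"],st["contact_force"])
cv2.imwrite("pics/s2.png",cv2.resize(s["img"][130:300,180:500],None,fx=2.5,fy=2.5)[...,::-1])
```

```text
[0.67114846 0.00600946 0.13240867] [-0.71751272  0.87214549 -1.91070693]
```

View pics/s2.png

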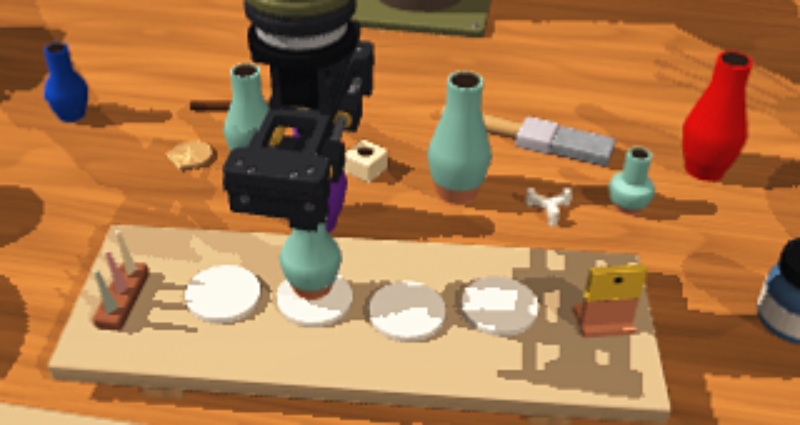

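b hangs about 10 mm above cookie_2 and is centred on it at crop (315,290). Setting it down, releasing and rising.

>>> play_rows:
  plan:
    - [0,[0,0,-0.004],[0,0,0]]
    - [0,[0,0,-0.007],[0,0,0]]
    - [0,[0,0,-0.009],[0,0,0]]
    - [0,[0,0,-0.0102],[0,0,0]]
    - [0,[0,0,-0.0102],[0,0,0]]
    - [0,[0,0,-0.0102],[0,0,0]]

```text
time_s: 7.08
ee_pos: [0.6711, 0.0062, 0.1224]
tcp_rot: [0.0, 0.707, 0.707, 0.0]
contact_force: [-0.8, 1.0, 0.7]
opening: 0.0268
gripper_force: 20.0
```

>>> play_rows:
  plan:
    - [0.35,[0,0,0],[0,0,0]]
    - [0.45,[0,0,0],[0,0,0]]
    - [0.6,[0,0,0],[0,0,0]]
    - [0.6,[0,0,0],[0,0,0]]
    - [0.6,[0,0,0],[0,0,0]]
    - [0.6,[0,0,0.02],[0,0,0]]
    - [0.6,[0,0,0.05],[0,0,0]]
    - [0.6,[0,0,0.1],[0,0,0]]
    - [1,[0,0,0.15],[0,0,0]]
    - [1,[0,0,0.175],[0,0,0]]
    - [1,[-0.04,-0.02,0.175],[0,0,0]]
    - [1,[-0.1,-0.05,0.175],[0,0,0]]
    - [1,[-0.16,-0.09,0.175],[0,0,0]]
    - [1,[-0.21,-0.12,0.175],[0,0,0]]
    - [1,[-0.245,-0.133,0.175],[0,0,0]]
    - [1,[-0.245,-0.133,0.175],[0,0,0]]
    - [1,[-0.245,-0.133,0.175],[0,0,0]]

```text
time_s: 9.2
ee_pos: [0.4274, -0.1265, 0.2984]
tcp_rot: [0.001, 0.707, 0.707, 0.001]
contact_force: [0.4, -0.0, 0.4]
opening: 0.0881
gripper_force: 0.0
```

```bash
cat > m.py <<'E'
from h import *
st=env.state(); print(st["time_s"],st["ee_pos"].round(4))
s=eyes.snapshot("top"); W=cloud(s); h=cv2.cvtColor(s["img"],cv2.COLOR_RGB2HSV)
m=((h[...,0]>65)&(h[...,0]<100)&(h[...,1]>40)&(W[...,0]<.75)&(W[...,0]>.2)&(abs(W[...,1])<.45)&(W[...,2]>.005)&(W[...,2]<.22)).astype(np.uint8)
k,L,t,_=cv2.connectedComponentsWithStats(m)
for i in range(1,k):
    if t[i,4]<100: continue
    P=W[L==i]; zt=np.percentile(P[:,2],98); T=P[P[:,2]>zt-.012]
    print(t[i],"ztop %.3f"%zt,((T.min(0)+T.max(0))/2).round(4)[:2],(T.max(0)-T.min(0)).round(3)[:2])
E
python3 m.py
```

```text
9.2 [ 0.4274 -0.1265  0.2984]
[308 141  20  21 252] ztop 0.144 [0.6687 0.0041] [0.025 0.026]
[264 233  26  26 393] ztop 0.142 [0.4419 0.105 ] [0.034 0.034]
[359 241  21  23 277] ztop 0.117 [ 0.4256 -0.1238] [0.03  0.026]
[197 243  18  17 183] ztop 0.070 [0.4317 0.2838] [0.022 0.024]
```

b is placed within 1 mm of cookie_2's centre (top view). Now c.

>>> play_rows:
  plan:
    - [1,[0.001,0.002,-0.04],[0,0,0]]
    - [1,[0.001,0.002,-0.09],[0,0,0]]
    - [1,[0.001,0.002,-0.135],[0,0,0]]
    - [1,[0.001,0.002,-0.17],[0,0,0]]
    - [1,[0.001,0.002,-0.19],[0,0,0]]
    - [1,[0.001,0.002,-0.201],[0,0,0]]
    - [1,[0.001,0.002,-0.201],[0,0,0]]
    - [0.5,[0.001,0.002,-0.201],[0,0,0]]
    - [0.2,[0.001,0.002,-0.201],[0,0,0]]
    - [0,[0.001,0.002,-0.201],[0,0,0]]
    - [0,[0.001,0.002,-0.201],[0,0,0]]
    - [0,[0.001,0.002,-0.201],[0,0,0]]
    - [0,[0.001,0.002,-0.201],[0,0,0]]
    - [0,[0.001,0.002,-0.201],[0,0,0]]

```text
time_s: 11.0
ee_pos: [0.4271, -0.1249, 0.0961]
tcp_rot: [0.0, 0.707, 0.707, 0.0]
contact_force: [-0.4, 0.1, 1.5]
opening: 0.0302
gripper_force: 20.0
```

>>> play_rows:
  plan:
    - [0,[0,0,0.01],[0,0,0]]
    - [0,[0,0,0.035],[0,0,0]]
    - [0,[0,0,0.075],[0,0,0]]
    - [0,[0,0,0.12],[0,0,0]]
    - [0,[0,0,0.155],[0,0,0]]
    - [0,[0.006,0.006,0.175],[0,0,0]]
    - [0,[0.03,0.026,0.175],[0,0,0]]
    - [0,[0.065,0.056,0.175],[0,0,0]]
    - [0,[0.1,0.086,0.175],[0,0,0]]
    - [0,[0.135,0.117,0.175],[0,0,0]]
    - [0,[0.17,0.147,0.175],[0,0,0]]
    - [0,[0.205,0.177,0.175],[0,0,0]]
    - [0,[0.23,0.199,0.175],[0,0,0]]
    - [0,[0.245,0.212,0.175],[0,0,0]]
    - [0,[0.245,0.212,0.165],[0,0,0]]
    - [0,[0.245,0.212,0.13],[0,0,0]]
    - [0,[0.245,0.212,0.095],[0,0,0]]
    - [0,[0.245,0.212,0.07],[0,0,0]]
    - [0,[0.245,0.212,0.06],[0,0,0]]
    - [0,[0.245,0.212,0.06],[0,0,0]]

```text
time_s: 13.5
ee_pos: [0.6713, 0.0862, 0.1559]
tcp_rot: [-0.0, 0.707, 0.707, -0.001]
contact_force: [0.1, -0.0, -1.4]
opening: 0.0302
gripper_force: 20.0
```

>>> play_rows:
  plan:
    - [0,[0,0,-0.004],[0,0,0]]
    - [0,[0,0,-0.007],[0,0,0]]
    - [0,[0,0,-0.009],[0,0,0]]
    - [0,[0,0,-0.0102],[0,0,0]]
    - [0,[0,0,-0.0102],[0,0,0]]
    - [0,[0,0,-0.0102],[0,0,0]]

```text
time_s: 14.25
ee_pos: [0.6722, 0.0872, 0.1462]
tcp_rot: [0.0, 0.707, 0.707, 0.0]
contact_force: [0.4, 1.0, 1.2]
opening: 0.0302
gripper_force: 20.0
```

>>> play_rows:
  plan:
    - [0.4,[0,0,0],[0,0,0]]
    - [0.5,[0,0,0],[0,0,0]]
    - [0.6,[0,0,0],[0,0,0]]
    - [0.6,[0,0,0],[0,0,0]]
    - [0.6,[0,0,0],[0,0,0]]
    - [0.6,[0,0,0.02],[0,0,0]]
    - [0.6,[0,0,0.05],[0,0,0]]
    - [0.6,[0,0,0.1],[0,0,0]]
    - [1,[0,0,0.14],[0,0,0]]
    - [1,[0,0,0.15],[0,0,0]]
    - [1,[-0.04,0.004,0.15],[0,0,0]]
    - [1,[-0.1,0.008,0.15],[0,0,0]]
    - [1,[-0.16,0.014,0.15],[0,0,0]]
    - [1,[-0.21,0.02,0.15],[0,0,0]]
    - [1,[-0.228,0.02,0.15],[0,0,0]]
    - [1,[-0.228,0.02,0.15],[0,0,0]]
    - [1,[-0.228,0.02,0.15],[0,0,0]]

```text
time_s: 16.38
ee_pos: [0.4451, 0.107, 0.2959]
tcp_rot: [0.0, 0.707, 0.707, 0.0]
contact_force: [-0.2, -0.2, -0.4]
opening: 0.0886
gripper_force: 0.0
```

```bash
python3 m.py
```

```text
16.375 [0.4451 0.107  0.2959]
[273 138  23  25 343] ztop 0.167 [0.6693 0.086 ] [0.025 0.03 ]
[308 144  20  18 241] ztop 0.143 [0.6646 0.0041] [0.017 0.026]
[197 243  17  17 130] ztop 0.069 [0.4318 0.2837] [0.022 0.025]
```

c is placed about 1 mm off centre; the arm partly hides b here. Now d.

>>> play_rows:
  newtons: 25
  plan:
    - [1,[0,0,-0.04],[0,0,0]]
    - [1,[0,0,-0.09],[0,0,0]]
    - [1,[0,0,-0.13],[0,0,0]]
    - [1,[0,0,-0.16],[0,0,0]]
    - [1,[0,0,-0.17],[0,0,0]]
    - [1,[0,0,-0.176],[0,0,0]]
    - [1,[0,0,-0.176],[0,0,0]]
    - [0.5,[0,0,-0.176],[0,0,0]]
    - [0.25,[0,0,-0.176],[0,0,0]]
    - [0,[0,0,-0.176],[0,0,0]]
    - [0,[0,0,-0.176],[0,0,0]]
    - [0,[0,0,-0.176],[0,0,0]]
    - [0,[0,0,-0.176],[0,0,0]]
    - [0,[0,0,-0.176],[0,0,0]]

```text
time_s: 18.18
ee_pos: [0.4439, 0.1071, 0.1199]
tcp_rot: [-0.0, 0.707, 0.707, -0.0]
contact_force: [-0.2, 0.1, 0.4]
opening: 0.034
gripper_force: 25.0
```

>>> play_rows:
  plan:
    - [0,[0,0,0.01],[0,0,0]]
    - [0,[0,0,0.03],[0,0,0]]
    - [0,[0,0,0.06],[0,0,0]]
    - [0,[0,0.01,0.09],[0,0,0]]
    - [0,[0.01,0.03,0.1],[0,0,0]]
    - [0,[0.03,0.05,0.1],[0,0,0]]
    - [0,[0.06,0.057,0.1],[0,0,0]]
    - [0,[0.095,0.057,0.1],[0,0,0]]
    - [0,[0.13,0.057,0.1],[0,0,0]]
    - [0,[0.165,0.057,0.1],[0,0,0]]
    - [0,[0.19,0.057,0.1],[0,0,0]]
    - [0,[0.203,0.057,0.1],[0,0,0]]
    - [0,[0.207,0.057,0.1],[0,0,0]]
    - [0,[0.207,0.057,0.09],[0,0,0]]
    - [0,[0.207,0.057,0.075],[0,0,0]]
    - [0,[0.207,0.057,0.065],[0,0,0]]
    - [0,[0.207,0.057,0.06],[0,0,0]]
    - [0,[0.207,0.057,0.06],[0,0,0]]

```text
time_s: 20.42
ee_pos: [0.6507, 0.1641, 0.1795]
tcp_rot: [-0.0, 0.707, 0.707, -0.0]
contact_force: [-0.4, -0.6, -2.0]
opening: 0.034
gripper_force: 25.0
```

>>> play_rows:
  plan:
    - [0,[0,0,-0.004],[0,0,0]]
    - [0,[0,0,-0.007],[0,0,0]]
    - [0,[0,0,-0.009],[0,0,0]]
    - [0,[0,0,-0.0102],[0,0,0]]
    - [0,[0,0,-0.0102],[0,0,0]]
    - [0,[0,0,-0.0102],[0,0,0]]

```text
time_s: 21.18
ee_pos: [0.6511, 0.1642, 0.1701]
tcp_rot: [0.0, 0.707, 0.707, 0.0]
contact_force: [-0.4, -0.1, 0.9]
opening: 0.0339
gripper_force: 25.0
```

>>> play_rows:
  plan:
    - [0.45,[0,0,0],[0,0,0]]
    - [0.55,[0,0,0],[0,0,0]]
    - [0.65,[0,0,0],[0,0,0]]
    - [0.65,[0,0,0],[0,0,0]]
    - [0.65,[0,0,0],[0,0,0]]
    - [0.65,[0,0,0.02],[0,0,0]]
    - [0.65,[0,0,0.05],[0,0,0]]
    - [0.65,[0,0,0.1],[0,0,0]]
    - [1,[0,0,0.125],[0,0,0]]
    - [1,[-0.03,0.015,0.13],[0,0,0]]
    - [1,[-0.08,0.04,0.13],[0,0,0]]
    - [1,[-0.13,0.07,0.13],[0,0,0]]
    - [1,[-0.18,0.1,0.13],[0,0,0]]
    - [1,[-0.217,0.121,0.13],[0,0,0]]
    - [1,[-0.217,0.121,0.13],[0,0,0]]
    - [1,[-0.217,0.121,0.13],[0,0,0]]
    - [1,[-0.217,0.121,0.13],[0,0,0]]

```text
time_s: 23.3
ee_pos: [0.4353, 0.2841, 0.2995]
tcp_rot: [0.0, 0.708, 0.706, 0.0]
contact_force: [0.6, 0.1, 0.3]
opening: 0.0884
gripper_force: 0.0
```

```bash
python3 m.py
python3 - <<'E'
from h import *
st=env.state(); s=eyes.snapshot("wrist"); W=wcloud(s,st)
cv2.imwrite("pics/w2.png",s["img"][...,::-1])
h=cv2.cvtColor(s["img"],cv2.COLOR_RGB2HSV)
m=((h[...,0]>65)&(h[...,0]<100)&(h[...,1]>40)&(W[...,2]>.005)).astype(np.uint8)
k,L,t,_=cv2.connectedComponentsWithStats(m)
for i in range(1,k):
    if t[i,4]<200: continue
    P=W[L==i]; T=P[P[:,2]>np.percentile(P[:,2],98)-.01]; print("wrist",t[i],T.min(0).round(4),T.max(0).round(4))
r=((h[...,0]<5)&(h[...,1]>180)&(W[...,2]>.11)&(W[...,2]<.16)); P=W[r]
if len(P): print("red neck",P.min(0).round(3),P.max(0).round(3))
E
```

```text
23.3 [0.4353 0.2841 0.2995]
[273 138  23  25 343] ztop 0.167 [0.6686 0.0861] [0.025 0.03 ]
[308 141  20  21 247] ztop 0.144 [0.6683 0.0041] [0.024 0.026]
[239 144  27  28 458] ztop 0.191 [0.6462 0.1597] [0.028 0.029]
[197 243  18  17 152] ztop 0.070 [0.4318 0.2838] [0.022 0.025]
wrist [301 142  34  30 465] [0.4217 0.2895 0.0577] [0.4426 0.2959 0.0694]
wrist [ 479  244   47   38 1154] [0.4853 0.1733 0.1363] [0.6446 0.3128 0.3802]
red neck [0.353 0.353 0.11 ] [0.367 0.386 0.141]
```

View pics/w2.png

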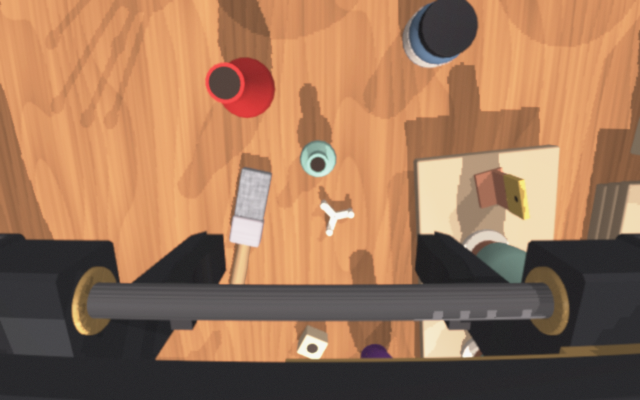

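a is at (318,160) in the wrist view and red is at (240,90). I'll check that the camera mount clears red before descending.

Run:
```python
from h import *
st=env.state(); s=eyes.snapshot("wrist"); T=np.array(s["tool_from_camera"]); print(T.round(3), (rot(st["tcp_rot"])@T[:3,3]).round(3))
```

```text
[[ 0.    -0.967 -0.255  0.065]
 [ 1.     0.    -0.    -0.001]
 [ 0.    -0.255  0.967 -0.157]
 [ 0.     0.     0.     1.   ]] [-0.     0.065  0.157]
```

>>> play_rows:
  newtons: 15
  plan:
    - [1,[0,0.001,-0.05],[0,0,0]]
    - [1,[0,0.001,-0.1],[0,0,0]]
    - [1,[0,0.001,-0.15],[0,0,0]]
    - [1,[0,0.001,-0.19],[0,0,0]]
    - [1,[0,0.001,-0.22],[0,0,0]]
    - [1,[0,0.001,-0.24],[0,0,0]]
    - [1,[0,0.001,-0.251],[0,0,0]]
    - [1,[0,0.001,-0.251],[0,0,0]]
    - [0.5,[0,0.001,-0.251],[0,0,0]]
    - [0.2,[0,0.001,-0.251],[0,0,0]]
    - [0,[0,0.001,-0.251],[0,0,0]]
    - [0,[0,0.001,-0.251],[0,0,0]]
    - [0,[0,0.001,-0.251],[0,0,0]]
    - [0,[0,0.001,-0.251],[0,0,0]]
    - [0,[0,0.001,-0.251],[0,0,0]]

```text
time_s: 25.32
ee_pos: [0.4339, 0.2861, 0.0487]
tcp_rot: [-0.0, 0.707, 0.707, -0.0]
contact_force: [0.2, 0.1, 0.4]
opening: 0.0235
gripper_force: 15.0
```

>>> play_rows:
  plan:
    - [0,[0,0,0.01],[0,0,0]]
    - [0,[0,0,0.035],[0,0,0]]
    - [0,[0,0,0.075],[0,0,0]]
    - [0,[0,0,0.12],[0,0,0]]
    - [0,[0,0,0.155],[0,0,0]]
    - [0,[0.005,-0.008,0.175],[0,0,0]]
    - [0,[0.02,-0.029,0.175],[0,0,0]]
    - [0,[0.04,-0.058,0.175],[0,0,0]]
    - [0,[0.06,-0.09,0.175],[0,0,0]]
    - [0,[0.08,-0.125,0.175],[0,0,0]]
    - [0,[0.1,-0.16,0.175],[0,0,0]]
    - [0,[0.12,-0.2,0.175],[0,0,0]]
    - [0,[0.14,-0.24,0.175],[0,0,0]]
    - [0,[0.165,-0.28,0.175],[0,0,0]]
    - [0,[0.19,-0.315,0.175],[0,0,0]]
    - [0,[0.22,-0.34,0.175],[0,0,0]]
    - [0,[0.238,-0.355,0.175],[0,0,0]]
    - [0,[0.2485,-0.3595,0.175],[0,0,0]]
    - [0,[0.2485,-0.3595,0.17],[0,0,0]]
    - [0,[0.2485,-0.3595,0.165],[0,0,0]]

```text
time_s: 27.82
ee_pos: [0.6816, -0.0728, 0.2135]
tcp_rot: [-0.001, 0.707, 0.707, -0.0]
contact_force: [-0.7, 0.5, -1.0]
opening: 0.0239
gripper_force: 15.0
```

>>> play_rows:
  plan:
    - [0,[0,0,-0.02],[0,0,0]]
    - [0,[0,0,-0.05],[0,0,0]]
    - [0,[0,0,-0.075],[0,0,0]]
    - [0,[0,0,-0.095],[0,0,0]]
    - [0,[0,0,-0.105],[0,0,0]]
    - [0,[0,0,-0.109],[0,0,0]]
    - [0,[0,0,-0.112],[0,0,0]]
    - [0,[0,0,-0.114],[0,0,0]]
    - [0,[0,0,-0.115],[0,0,0]]
    - [0,[0,0,-0.115],[0,0,0]]
    - [0,[0,0,-0.115],[0,0,0]]

```text
time_s: 29.2
ee_pos: [0.6826, -0.0734, 0.0989]
tcp_rot: [0.0, 0.707, 0.707, 0.0]
contact_force: [0.5, -0.0, -0.4]
opening: 0.0238
gripper_force: 15.0
```

>>> play_rows:
  plan:
    - [0,[0,0,-0.0005],[0,0,0]]
    - [0.3,[0,0,-0.0005],[0,0,0]]
    - [0.4,[0,0,-0.0005],[0,0,0]]
    - [0.55,[0,0,0],[0,0,0]]
    - [0.55,[0,0,0],[0,0,0]]
    - [0.55,[0,0,0],[0,0,0]]
    - [0.55,[0,0,0.02],[0,0,0]]
    - [0.55,[0,0,0.05],[0,0,0]]
    - [0.55,[0,0,0.1],[0,0,0]]
    - [0.55,[0,0,0.15],[0,0,0]]
    - [0.55,[0,0,0.2],[0,0,0]]
    - [0.55,[-0.05,-0.04,0.2],[0,0,0]]
    - [0.55,[-0.1,-0.08,0.2],[0,0,0]]
    - [0.55,[-0.15,-0.13,0.2],[0,0,0]]
    - [0.55,[-0.19,-0.17,0.2],[0,0,0]]
    - [0.55,[-0.23,-0.21,0.2],[0,0,0]]
    - [0.55,[-0.23,-0.21,0.2],[0,0,0]]
    - [0.55,[-0.23,-0.21,0.2],[0,0,0]]

```text
time_s: 31.45
ee_pos: [0.4533, -0.2829, 0.3]
tcp_rot: [0.001, 0.707, 0.707, 0.001]
contact_force: [0.5, 1.4, -0.2]
opening: 0.0486
gripper_force: 0.0
```

```bash
python3 m.py
python3 - <<'E'
from h import *
a=eyes.snapshot("top")["img"][100:210,180:420]; b=eyes.snapshot("scene")["img"][180:310,180:460]
cv2.imwrite("pics/fin.png",np.vstack([cv2.resize(a,(600,275)),cv2.resize(b,(600,279))])[...,::-1])
E
```

```text
31.45 [ 0.4533 -0.2829  0.3   ]
[273 138  23  25 341] ztop 0.167 [0.6686 0.086 ] [0.026 0.03 ]
[308 141  20  21 247] ztop 0.144 [0.6687 0.0042] [0.025 0.026]
[341 140  18  18 169] ztop 0.119 [ 0.679  -0.0745] [0.023 0.022]
[239 145  27  27 455] ztop 0.191 [0.6456 0.1596] [0.026 0.029]
```

View pics/fin.png

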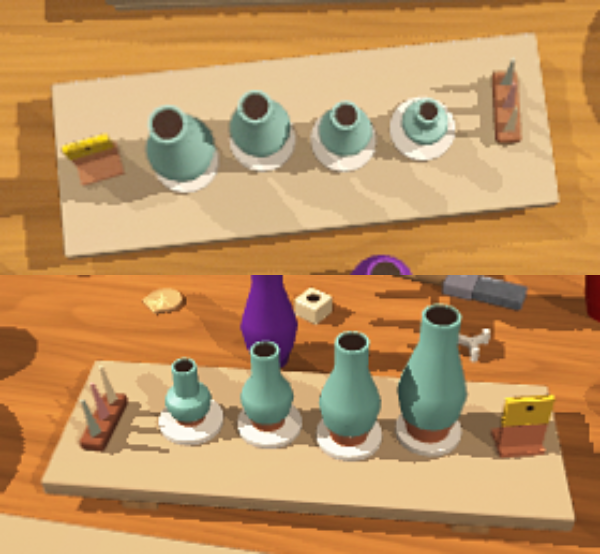

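All four vases stand upright and near the middle of their cookies, within about 4 mm. They run a to d from the cones at the left of the scene crop (103,420) to the tile (527,425). The cone pack and tile are undisturbed, and the arm is clear.

```bash
python3 -c "
from plant import env
print(env.hand_in())"
```

```text
the job is handed in; nothing more can be done
None
```

The job is handed in at about 31 s of the 106 s: vases a to d stand upright on cookies 1 to 4, shortest next to the cone pack, each within about 4 mm of its cookie's centre by camera, with the cone pack and test tile undisturbed; the hand-in returned no verdict.

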